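# Pepper mill from its clamp stand, ready over the bowl

### The job

The wooden pepper mill lies clamped in its sloping stand. Turn the clamp knob a quarter turn counter-clockwise (seen from above) to free the jaw, then draw the mill out of the stand along its slope, bring it upright with its base down and hold it there, centred above the white bowl and clear of the rim, ready to grind. The program finishes while still holding the mill; leave the stand's clamp open and the bowl and the other things where they are.

Things in the scene. Friction and masses are not known exactly. Their poses are not given: they have to be found in the camera images.
- holder: fixed clamp stand: wooden base plate 150x210x14 mm with a steel trough rising at 40 degrees towards the stand's +x. Origin on the worktop beneath the trough; x the level direction in which the mill's head points, y to the knob's side, z up. The trough, 75 mm long along the slope, has a floor, a closed lower end, a fixed wall at -y and the sliding jaw at +y. Its parts reach up to 132 mm
- seat (a point): fixed point of the stand where the centre of the mill's base rests, 52 mm above the worktop, 60 mm behind (-x) the stand's origin. A 14 mm wide bridge crosses over the mill 55 to 69 mm up the slope from here, on the fixed wall and on a post at y = +55 mm, 9 mm clear of the mill, so the mill comes out only along its own axis (draw it 75 mm or more)
- clamp_knob (a joint): angle of the clamp knob about the vertical, rad: about 0 at the start = clamped, grows counter-clockwise seen from above, stop at 1.45 = fully free. Friction 0.15 N m; it stays where it is left
- clamp_knob_grip (a point): centre of the knob's black bar grip, on its vertical axis, 116 mm above the worktop. Bar 44 mm long, 13 mm thick, 26 mm tall (top at 129 mm), turning with the knob: the point's y is along the bar, x across it; at joint value 0 these are the stand's y and x. Below it a disc 36 mm across (top at 104 mm) on a wooden block 46 mm square, 93 mm high
- clamp_jaw (a joint): sideways travel of the clamp jaw away from the mill, m: about 0 clamped, about 0.009 with the knob turned to the stop. The knob drives it, 7 mm a radian
- mill_centre (a point): turned wooden pepper mill, 165 mm long, 0.13 to 0.25 kg. Point on its axis half-way up; z from base to head. Body 58 mm across at the base, 49 mm to the touch 110 mm from the base; round head 50 mm across from 120 to 154 mm. At the start it lies 40 degrees above level, head away from the robot, its lower 75 mm in the trough; grip the body 105 to 112 mm from the base, fingers on its two level sides
- mill_base (a point): centre of the mill's flat base (the grinding end), on its axis; z as the mill's
- bowl_rim (a point): centre of the mouth of the loose white ceramic bowl, at rim height 55 mm; bowl 156 mm across
- salt_centre (a point): bystander: glass salt shaker 44 mm across, 90 mm tall; half-way up
- spice_centre (a point): bystander: spice jar 46 mm across, 106 mm tall; half-way up
- gourd_centre (a point): bystander: brown gourd cup 69 mm across, 89 mm tall; half-way up
- lemon_centre (a point): bystander: half a lemon 59 mm across, 31 mm tall; half-way up
- tin_centre (a point): bystander: flat sardine tin 63x105x25 mm; half-way up

How it is judged (in metres and radians):
On the way, in this order (a step that is already met when the one before it is completed fails the run):
1. the clamp knob is turned and the jaw stands free of the mill, which still lies in the stand (value of joint clamp_jaw above 0.006 m and distance between mill_base and seat below 0.02 m), for 0.2 s.
2. the mill is drawn out of the stand and held in the fingers (distance between mill_base and seat above 0.075 m and contact force between the fingers and mill above 1 N and contact force between mill and holder below 0.3 N), for 0.1 s.
At the end, for the whole second after the job is handed in: Fingers hold the mill still, base down, within 0.3 rad of upright, its base centre within 40 mm (level) of the bowl's centre and over 72 mm above the worktop (17 mm over the rim), touching neither bowl nor stand; jaw open over 6 mm; bowl within 30 mm of its start (angle between mill_centre's own z axis and vertical below 0.3 rad and horizontal distance between mill_base and bowl_rim below 0.04 m and height (world z) of mill_base above 0.072 m and contact force between the fingers and mill above 1 N and contact force between mill and bowl below 0.3 N and contact force between mill and holder below 0.3 N and linear speed of mill below 0.03 m/s and value of joint clamp_jaw above 0.006 m and distance of bowl_rim from where it was at the start of the episode below 0.03 m); the arm keeps its last pose, push and grip.
It fails at once if the mill is pulled more than 20 mm out while the jaw is still closed (value of joint clamp_jaw below 0.004 m and distance between mill_base and seat above 0.02 m).
It fails at once if a bystander or the bowl is moved more than 40 mm (distance of any of salt_centre, spice_centre, gourd_centre, lemon_centre, tin_centre, bowl_rim from where it was at the start of the episode above 0.04 m).
It also fails if it takes over 53 s, if anything falls off the work surface, if the arm or the gripper's body presses on something with over 40 N, if the wrist force passes 120 N, or if a joint passes its speed limit or range.

### The arm

A 6-joint arm with a two-finger parallel gripper is mounted at the origin on a cart in front of the work surface, level with it; the furniture and walls round the work are solid. World frame = base frame: x ahead of the robot, y to its left, z up, the work surface at z = 0. Lengths are in m, angles in degrees, forces in N, time in s.
With the tool pointing down it reaches from about 0.325 to 1 m from the base axis. Payload 5.1 kg.
Tool frame: the origin (TCP) lies at the very end of the fingers, on their centre line; the grasp point (between the pads) lies behind it (robot.tcp_to_grasp is the z of the grasp point in the tool frame, in m); z points along the fingers, y is the line along which they close (so a half turn about z gives the same grasp; the last joint's range is limited). The gripper opens to 85 mm and grips with 20 to 120 N. Pads are 22 mm wide; open, the fingers measure 114 mm over their backs; the gripper's body (76 mm by 85 mm) begins 54 mm behind the grasp point. The pads swing forward as they close: fully open they stand 13 mm farther back than shut.
Start: joints at [-68.446, 7.093, 94.555, -0, 78.352, -4.733], TCP at [0.288, -0.583, 0.231] pointing down, gripper open.
Joint ranges: [-149.61, 149.61], [-58.7, 133.49], [1.44, 155.28], [-77.14, 257.14], [18.33, 153.61], [-166.67, 166.67]. Speed limits (degrees/s): [147.25, 147.25, 180, 180, 180, 180].

### API

Orientations are given as a 3x3 rotation matrix whose columns are the frame's x, y, z axes.
In Python, from rig import robot gives the robot as it stands. The module is installed in compiled form; this text tells all that it offers.
- The arm moves only by the tool send_rows, never from a script. Its argument "commands" is one flat list of numbers, 7 for each row, row after row: the opening, from 0 (shut) to 1 (fully open), then the shift along the tool's x, y, z in mm, then the turn, a rotation vector about the tool's x, y, z in degrees. A call has 1 to 20 rows; each row is the pose to reach, as a shift and turn from the pose commanded when the call began, along the tool's axes at that moment; what a row does not reach only later rows make up. A row lasts 1/8 s, in which the tool goes at most 62.5 mm and 10.7 degrees, less where a joint would pass 70% of its speed; a pose out of reach is approached as far as the arm can. A call with a gripper value outside its range is refused whole. The fingers move at their own pace and stop on an object; "grip_force" is the grip in N (left out, the last holds). Time passes only in rows, so rows that repeat a pose let the fingers close. It gives the time, the measured TCP pose, the force, the opening and the grip force at its end, in the units of the state.
- robot.get_obs(): the state, without advancing time (a new reading comes with each control period).
- robot.get_image(name): name is "side" or "top" or "wrist"; returns a dict with "pixels" (480x640x3 uint8, red, green, blue), "depth" (480x640 float32, m along the optical axis (not along the pixel's ray), 0 where there is no reading), "camera_matrix" (3x3 intrinsics, pixels), "pose" (4x4, takes a point from camera to world coordinates); the wrist camera has in their place "T_tool_cam" (4x4, takes a point from camera to tool coordinates, whose origin is the TCP and whose axes are the flange's). Camera axes: x right, y up, looking along -z (the intrinsics and any distortion apply to the point x, -y, -z); pixel columns grow to the right and rows downward; lengths in m; the calibration is good to about 2 mm. A picture is of the moment at which its call begins: read the wrist's pose just before it.
- robot.finish_job(): hands the job in; it is judged then, once.
Trained networks look in a picture, given as the dict that the camera call returned (one of the last four; its "shot" number tells which), for a name from the list of things; names that differ only in an ending like _2 or _b are one class to them, and where a whole thing is asked for, a point or a joint stands for the part that bears it (a point fixed in the world has none). Each returns a list of dicts, best first, with "conf" (0 to 1); they miss things now and then, are a little off and sometimes report something else, mostly with a low value. They report only what shows in the picture. A call takes as long as a camera call.
- robot.silhouettes(picture, target): "mask" (480x640 bool, what is visible of it) and "extent" ([left, top, width, height] in pixels, round what is visible of it).
The state is a dict: "t": time; "q": joint angles; "dq": joint speeds; "tau": joint torques, N m; "tool_pos": TCP position; "tcp_rot": TCP orientation; "force": force on the tool from outside, world axes, zero at the start; "wrist_torque": the same for the moment, N m; "grip_width": finger opening in m; "grasp_force": force on a finger pad.
Only numpy, scipy, OpenCV 4.12 (cv2) and the standard library are available. Lean on these libraries where they do the work, as an engineer would, in place of code of your own. Each camera call takes 0.05 s, during which the arm holds its last target. There are 200 camera calls.

## Working session

There is one attempt and no reset: what is moved stays moved. The work goes in short steps, Python scripts to look and compute and a tool call to move; the robot and the scene stay as the last step left them, time stands still between calls to the robot, and variables do not carry over. Pictures are saved under pics/ and viewed, at most 10 in all, crops included, and the job is handed in when it is done.

Besides the shell and the picture viewer there is one more tool, called after ">>>" as name(argument=value, ...), one argument or row to a line, values as JSON. send_rows: Moves the arm, as the interface text tells. Its arguments: {"type":"object","properties":{"commands":{"type":"array"},"grip_force":{"type":"number"}},"required":["commands"]}

```bash
mkdir -p pics; cat > h.py <<'E'
import numpy as np, cv2
from rig import robot
def cloud(im, mask=None):
    d=im["depth"]; K=im["camera_matrix"]; v,u=np.nonzero((d>0) if mask is None else (mask&(d>0)))
    z=d[v,u]; P=np.c_[(u-K[0,2])/K[0,0]*z, -(v-K[1,2])/K[1,1]*z, -z]
    if "pose" in im: T=im["pose"]
    else:
        o=im["obs"]; W=np.eye(4); W[:3,:3]=o["tcp_rot"]; W[:3,3]=o["tool_pos"]; T=W@im["T_tool_cam"]
    return P@T[:3,:3].T+T[:3,3], u, v
def save(im,n): cv2.imwrite("pics/"+n+".png", im["pixels"][:,:,::-1])
E
python3 - <<'E'
from h import *
o=robot.get_obs(); print(o["t"],o["tool_pos"],o["tcp_rot"],o["grip_width"],robot.tcp_to_grasp)
for c in ("top","side"):
    im=robot.get_image(c); save(im,c+"0"); print(c,{k:im[k] for k in im if k not in("pixels","depth")})
    for n in ("holder","clamp_knob","mill_centre","bowl_rim","salt_centre","spice_centre","gourd_centre","lemon_centre","tin_centre"):
        r=robot.silhouettes(im,n)
        for s in r[:2]:
            P,u,v=cloud(im,s["mask"])
            if len(P): print(n,round(s["conf"],2),s["extent"],"med",np.median(P,0).round(3),"lo",np.percentile(P,2,0).round(3),"hi",np.percentile(P,98,0).round(3))
    if c=="top": np.savez("top.npz",**{k:im[k] for k in("pixels","depth","camera_matrix","pose")})
E
```

```text
0.0 [ 0.28759998 -0.58223096  0.23004359] [[ 8.96583005e-01  4.42875077e-01 -7.62678288e-04]
 [ 4.42875700e-01 -8.96580938e-01  1.93305646e-03]
 [ 1.72299713e-04 -2.07091725e-03 -9.99997841e-01]] 0.0852833285919985 -0.0187
top {'camera_matrix': array([[529.83367979,   0.        , 317.7310441 ],
       [  0.        , 529.83367979, 237.70154033],
       [  0.        ,   0.        ,   1.        ]]), 'pose': array([[-2.73447228e-03,  9.89296463e-01, -1.45893900e-01,
         4.15919857e-01],
       [-9.99710715e-01,  7.81834014e-04,  2.40390234e-02,
        -1.73448859e-01],
       [ 2.38957856e-02,  1.45917429e-01,  9.89008137e-01,
         1.11371292e+00],
       [ 0.00000000e+00,  0.00000000e+00,  0.00000000e+00,
         1.00000000e+00]]), 'shot': 1}
holder 0.94 [290.2, 237.7, 115.8, 96.7] med [ 0.471 -0.245  0.017] lo [ 0.397 -0.366  0.011] hi [ 0.554 -0.157  0.13 ]
holder 0.47 [299.5, 283.7, 23.2, 16.8] med [ 0.461 -0.189  0.116] lo [ 0.446 -0.207  0.094] hi [ 0.479 -0.17   0.133]
clamp_knob 0.8 [299.9, 284.6, 22.3, 14.6] med [ 0.461 -0.188  0.127] lo [ 0.446 -0.207  0.102] hi [ 0.
[... 2064 characters left out ...]
2.8, 14.0, 10.8] med [ 0.486 -0.271  0.078] lo [ 0.474 -0.279  0.062] hi [ 0.499 -0.247  0.09 ]
gourd_centre 0.57 [345.4, 202.3, 23.2, 19.8] med [ 0.492 -0.482  0.083] lo [ 0.468 -0.523  0.059] hi [ 0.528 -0.334  0.118]
lemon_centre 0.69 [267.4, 236.4, 21.4, 41.3] med [ 0.678 -0.169  0.044] lo [ 0.661 -0.186  0.003] hi [ 0.698 -0.161  0.089]
lemon_centre 0.5 [284.9, 249.7, 7.2, 15.1] med [ 0.662 -0.248  0.029] lo [ 0.652 -0.346  0.   ] hi [ 0.672 -0.229  0.033]
tin_centre 0.66 [221.9, 310.9, 50.7, 34.5] med [0.698 0.112 0.022] lo [0.663 0.052 0.002] hi [0.736 0.153 0.025]
tin_centre 0.41 [317.2, 202.9, 49.7, 45.1] med [ 0.542 -0.276  0.121] lo [ 0.491 -0.451  0.047] hi [ 0.588 -0.259  0.159]
```

```bash
python3 - <<'E'
from h import *
im=cv2.imread("pics/top0.png")[130:350,140:500]
cv2.imwrite("pics/topc.png",cv2.resize(im,(792,484),interpolation=cv2.INTER_CUBIC))
Z=dict(np.load("top.npz"))
P,u,v=cloud(Z)
# knob bar top
s=P[(abs(P[:,0]-.461)<.04)&(abs(P[:,1]+.188)<.04)&(P[:,2]>.122)]
def rect(s):
    r=cv2.minAreaRect((s[:,:2]*1000).astype(np.float32)); return r
print("knob",s.mean(0),len(s),rect(s),s[:,2].mean())
# base plate
s=P[(P[:,0]>.36)&(P[:,0]<.6)&(P[:,1]>-.40)&(P[:,1]<-.13)&(abs(P[:,2]-.014)<.005)]
print("plate",rect(s),len(s))
# bowl circle at rim
s=P[(abs(P[:,0]-.55)<.1)&(abs(P[:,1]+.005)<.1)&(P[:,2]>.048)]
print("bowl",cv2.minEnclosingCircle((s[:,:2]*1000).astype(np.float32)),len(s))
# mill fit
from scipy.optimize import least_squares
s=P[(P[:,0]>.44)&(P[:,0]<.62)&(P[:,1]<-.25)&(P[:,1]>-.345)&(P[:,2]>.085)]
print("millpts",len(s),s.min(0),s.max(0)); np.save("mill.npy",s)
hd=s[(s[:,2]>.135)]; print(hd.mean(0)) 
E
```

```text
knob [ 0.46169528 -0.18763436  0.13019773] 165 ((461.8844299316406, -187.63766479492188), (12.877452850341797, 43.40937042236328), 17.91961097717285) 0.13019772828738413
plate ((481.5795593261719, -262.23138427734375), (150.0294647216797, 209.9668731689453), 16.858264923095703) 4040
bowl ((548.08349609375, -6.98368501663208), 77.64452362060547) 852
millpts 1881 [ 0.46321171 -0.3449681   0.08502283] [ 0.5915119  -0.25000194  0.16540285]
[ 0.55940678 -0.28355691  0.15186956]
```

View pics/topc.png

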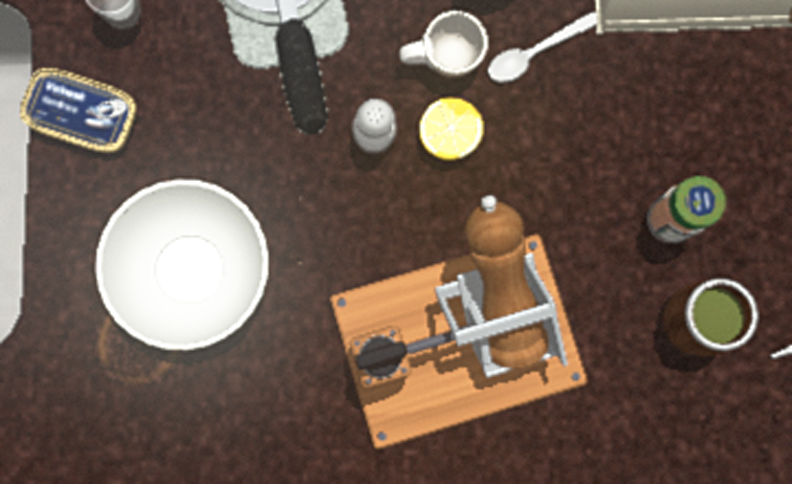

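The crop shows the stand near the middle, with the knob bar at (380,352), the mill running from (515,350) to its head at (495,225) and the bridge at (505,325). The bowl is at (183,263), and the stand's +x points up and slightly left. Plate (150.0×210.0 mm), bar (43×13 mm) and bowl radius (77.6 mm) all match the given sizes. Next I fit the mill axis and compute the moves.

```bash
cat >> h.py <<'E'
from scipy.spatial.transform import Rotation as Ro
def rel(o,pos,R):
    R0=np.array(o["tcp_rot"]); return (R0.T@(np.array(pos)-o["tool_pos"])*1000).round(1), Ro.from_matrix(R0.T@R).as_rotvec(degrees=True).round(2)
def stand(yaw=16.9):
    a=np.radians(yaw); return np.array([[np.cos(a),-np.sin(a),0],[np.sin(a),np.cos(a),0],[0,0,1.]])
E
python3 - <<'E'
from h import *
from scipy.optimize import least_squares
S=stand(); s=np.load("mill.npy")
k=np.array([.4617,-.1876,0]); 
q=(s-k)@S   # in stand axes relative to knob
print("plate centre rel knob",(np.array([.4816,-.2622,0])-k)@S)
# head points: z>0.125 ; fit axis-of-symmetry: surface of revolution radius profile
c4,s4=np.cos(np.radians(40)),np.sin(np.radians(40))
def coords(p,x):
    d=x-np.array([p[0],p[1],.052]); t=d[:,0]*c4+d[:,2]*s4
    return t, np.hypot(d[:,1], -d[:,0]*s4+d[:,2]*c4)
h=q[(q[:,2]>.11)&(q[:,0]>.03)]
def res(p):
    t,r=coords(p,h); m=(t>.095)&(t<.15)
    prof=np.where(t<.115,.0245,np.sqrt(np.maximum(.025**2-(np.maximum(abs(t-.137)-.006,0)*1.6)**2,1e-6)))
    return np.where(m,np.clip(r-prof,-.006,.006),0)
for x0 in (-.02,0,.02,.04):
    f=least_squares(res,[x0,-.1]); print(f.x,f.cost)
d=robot.get_obs()
p=f.x
t,r=coords(p,q); 
for a in np.arange(.07,.17,.008):
    m=(t>a)&(t<a+.008); print(a.round(3),m.sum(),np.median(r[m]).round(4), (np.percentile(q[m][:,1],[2,98])).round(4)) 
pos=[.4617,-.1876,.16]
y=S@[-1,0,0]; z=np.array([0,0,-1.]); R=np.c_[np.cross(y,z),y,z]
print(rel(d,pos,R))
E
```

```text
plate centre rel knob [-0.00264579 -0.07716327  0.        ]
[-0.02855502 -0.12281563] 0.0030984832961399034
[-0.00232964 -0.10846598] 0.009562434273135278
[ 0.01994256 -0.10001044] 0.00792260478727072
[ 0.04 -0.1 ] 0.0036360000000000003
0.07 67 0.0708 [-0.1426 -0.1   ]
0.078 103 0.0708 [-0.1443 -0.0982]
0.086 135 0.0686 [-0.1444 -0.0996]
0.094 174 0.0603 [-0.1398 -0.1038]
0.102 33 0.0554 [-0.1314 -0.1125]
0.11 20 0.0533 [-0.1266 -0.1174]
  return _methods._mean(a, axis=axis, dtype=dtype,
  ret = ret.dtype.type(ret / rcount)
Traceback (most recent call last):
IndexError: index -1 is out of bounds for axis 0 with size 0
```

```bash
python3 - <<'E'
from h import *
from scipy.optimize import least_squares
S=stand(); s=np.load("mill.npy"); k=np.array([.4617,-.1876,0]); q=(s-k)@S
c4,s4=np.cos(np.radians(40)),np.sin(np.radians(40))
def coords(p,x):
    d=x-np.array([p[0],p[1],.052]); return d[:,0]*c4+d[:,2]*s4, np.hypot(d[:,1], -d[:,0]*s4+d[:,2]*c4)
def res(p):
    t,r=coords(p,q); return np.where((t>.1)&(t<.147),np.clip(r-.0247,-.006,.006),.006)
for x0 in np.arange(-.1,0,.01):
    f=least_squares(res,[x0,-.12],diff_step=1e-3); print(f.x.round(4),f.cost)
best=min((np.sum(res((a,b))**2),a,b) for a in np.arange(-.1,.0,.001) for b in np.arange(-.14,-.1,.001))
print(best); p=best[1:]
t,r=coords(p,q)
for a in np.arange(.07,.17,.008):
    m=(t>a)&(t<a+.008)&(r<.035)
    if m.sum(): print(a.round(3),m.sum(),np.median(r[m]).round(4),(np.percentile(q[m][:,1],[2,98])).round(4))
d=robot.get_obs()
y=S@[-1,0,0]; z=np.array([0,0,-1.]); R=np.c_[np.cross(y,z),y,z]
print(rel(d,[.4617,-.1876,.16],R))
E
```

```text
[-0.095  -0.1242] 0.029157732902836807
[-0.0936 -0.1257] 0.028973298725379588
[-0.0802 -0.1203] 0.030896566471402556
[-0.0717 -0.128 ] 0.031317406617179626
[-0.064  -0.1214] 0.032698795897651685
[-0.0277 -0.1231] 0.02480904811941785
[-0.04   -0.1203] 0.03222119129319923
[-0.0277 -0.1225] 0.024795025734604962
[-0.0245 -0.1223] 0.02535636518080463
[-0.0266 -0.1226] 0.024872431531822583
(np.float64(0.049628078888381395), np.float64(-0.02799999999999994), np.float64(-0.123))
0.07 111 0.0215 [-0.1523 -0.1032]
0.078 73 0.0198 [-0.14   -0.1039]
0.086 57 0.0204 [-0.1374 -0.1039]
0.094 58 0.0221 [-0.1381 -0.1021]
0.102 62 0.0242 [-0.1417 -0.1003]
0.11 91 0.0249 [-0.1446 -0.0988]
0.118 92 0.0241 [-0.1433 -0.0997]
0.126 80 0.0259 [-0.144  -0.0995]
0.134 123 0.025 [-0.145  -0.0984]
0.142 144 0.0211 [-0.1421 -0.1011]
0.15 122 0.0132 [-0.1372 -0.1073]
0.158 28 0.007 [-0.1265 -0.117 ]
0.166 3 0.0027 [-0.1221 -0.1207]
(array([ 330.9, -277.3,   71.4]), array([ 0.  , -0.  , 99.39]))
```

>>> send_rows(
  commands=[1,33,-28,0,0,0,10,1,66,-55,0,0,0,20,1,99,-83,0,0,0,30,1,132,-111,0,0,0,40,1,165,-139,0,0,0,50,1,199,-166,0,0,0,60,0.8,232,-194,0,0,0,70,0.7,265,-222,0,0,0,80,0.6,298,-250,0,0,0,90,0.5,331,-277,0,0,0,99.4,0.5,331,-277,30,0,0,99.4,0.5,331,-277,71,0,0,99.4,0.5,331,-277,71,0,0,99.4,0.5,331,-277,71,0,0,99.4],
  grip_force=60,
)

```text
t: 2.75
tool_pos: [0.4626, -0.1883, 0.1618]
tcp_rot: [[0.29, -0.957, 0.002], [-0.957, -0.29, -0.001], [0.001, -0.001, -1.0]]
force: [0.0, 0.3, -0.5]
grip_width: 0.0425
grasp_force: 0.0
```

```bash
python3 - <<'E'
from h import *
o=robot.get_obs(); im=robot.get_image("wrist"); im["obs"]=o; save(im,"w1")
print(o["t"],o["q"],o["tool_pos"],o["grip_width"])
print(im["T_tool_cam"])
P,u,v=cloud(im); s=P[(abs(P[:,0]-.4617)<.035)&(abs(P[:,1]+.1876)<.035)&(abs(P[:,2]-.129)<.004)]
print(len(s),s.mean(0),cv2.minAreaRect((s[:,:2]*1000).astype(np.float32)))
y=stand()@[-1,0,0]; z=np.array([0,0,-1.]); R=np.c_[np.cross(y,z),y,z]; print(rel(o,[.4617,-.1876,.107],R))
E
```

```text
2.75 [-2.83102571e+01 -9.26977270e+00  1.17534891e+02  3.87739229e-04
  7.16343341e+01  1.34813556e+02] [ 0.46256215 -0.18828694  0.16177436] 0.04252405948712819
[[ 1.61666520e-04  9.54188270e-01  2.99206817e-01  7.65178922e-02]
 [ 9.99999875e-01 -2.95673930e-04  4.02604782e-04 -9.56106651e-04]
 [ 4.72628415e-04  2.99206714e-01 -9.54188199e-01 -1.42861500e-01]
 [ 0.00000000e+00  0.00000000e+00  0.00000000e+00  1.00000000e+00]]
2040 [ 0.46256208 -0.18918279  0.12869019] ((462.1568298339844, -187.96542358398438), (12.912708282470703, 43.183563232421875), 17.232709884643555)
(array([-1. ,  0.7, 54.8]), array([-0.07, -0.07, -0.02]))
```

View pics/w1.png

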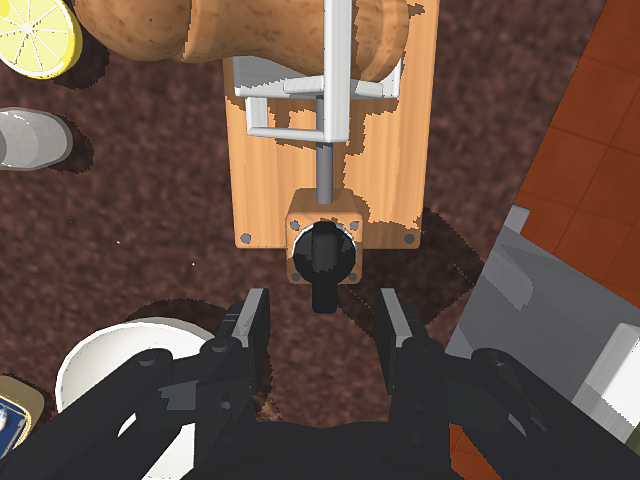

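The wrist picture shows the black bar (325,225–312) centred between the fingers (250 and 395). Going down, closing and turning.

>>> send_rows(
  commands=[0.5,0,0,30,0,0,0,0.5,0,0,54,0,0,0,0.5,0,0,54,0,0,0,0,0,0,54,0,0,0,0,0,0,54,0,0,0,0,0,0,54,0,0,0,0,0,0,54,0,0,0,0,0,0,54,0,0,0,0,0,0,54,0,0,0],
  grip_force=60,
)

```text
t: 3.92
tool_pos: [0.4616, -0.1891, 0.1088]
tcp_rot: [[0.291, -0.957, -0.001], [-0.957, -0.291, -0.003], [0.002, 0.002, -1.0]]
force: [-7.0, -1.0, 6.9]
grip_width: 0.0118
grasp_force: 60.1
```

>>> send_rows(
  commands=[0,0,0,0,0,0,-9,0,0,0,0,0,0,-18,0,0,0,0,0,0,-27,0,0,0,0,0,0,-36,0,0,0,0,0,0,-45,0,0,0,0,0,0,-54,0,0,0,0,0,0,-63,0,0,0,0,0,0,-72,0,0,0,0,0,0,-78,0,0,0,0,0,0,-82,0,0,0,0,0,0,-82,0,0,0,0,0,0,-82],
)

```text
t: 5.42
tool_pos: [0.4626, -0.1874, 0.1088]
tcp_rot: [[0.988, 0.155, 0.001], [0.155, -0.988, 0.001], [0.001, -0.001, -1.0]]
force: [-4.0, 4.5, 7.3]
grip_width: 0.012
grasp_force: 60.1
```

>>> send_rows(
  commands=[0.35,0,0,0,0,0,0,0.35,0,0,0,0,0,0,0.35,0,0,0,0,0,0,0.35,0,0,-30,0,0,0,0.35,0,0,-80,0,0,0,0.6,0,0,-130,0,0,0,1,0,0,-150,0,0,0,1,0,0,-150,0,0,0,1,0,0,-150,0,0,0],
)

```text
t: 6.55
tool_pos: [0.461, -0.1874, 0.2538]
tcp_rot: [[0.988, 0.154, -0.003], [0.154, -0.988, 0.002], [-0.003, -0.002, -1.0]]
force: [-0.3, -0.2, 0.3]
grip_width: 0.0852
grasp_force: 0.0
```

```bash
python3 - <<'E'
from h import *
o=robot.get_obs(); print(o["t"],o["q"],o["tool_pos"])
im=robot.get_image("top"); save(im,"top1")
P,u,v=cloud(im); s=P[(abs(P[:,0]-.462)<.03)&(abs(P[:,1]+.188)<.03)&(abs(P[:,2]-.129)<.004)]
if len(s)>5: print(len(s),s.mean(0),cv2.minAreaRect((s[:,:2]*1000).astype(np.float32)))
S=stand(); base=np.array([.4617,-.1876,.052])+S@[-.028,-.1225,0]; a=S@[np.cos(np.radians(40)),0,np.sin(np.radians(40))]
g=base+.108*a; print("base",base,"grasp",g)
for tilt in (0,10,20):
    th=np.radians(tilt); z=S@[np.sin(th),0,-np.cos(th)]; y=S@[0,-1,0]; R=np.c_[np.cross(y,z),y,z]
    tcp=g+.0187*z
    print(tilt,tcp,rel(o,tcp,R),"above",rel(o,tcp-.09*z,R), "axis in tool",R.T@a)
w=robot.get_image("wrist"); w["obs"]=o; save(w,"w2")
E
```

```text
6.55 [-2.83027159e+01 -1.32808640e+01  1.11940548e+02 -2.03132788e-03
  8.15626525e+01  5.28130435e+01] [ 0.46099641 -0.18738253  0.25377475]
base [ 0.47052024 -0.31294933  0.052     ] grasp [ 0.54968011 -0.28889872  0.12142106]
0 [ 0.54968011 -0.28889872  0.10272106] (array([ 72.4, 114.3, 150.6]), array([-0.15,  0.17, -8.02])) above (array([ 72.1, 114.1,  60.6]), array([-0.15,  0.17, -8.02])) axis in tool [ 7.66044443e-01 -4.87896009e-18 -6.42787610e-01]
10 [ 0.55278709 -0.28795474  0.10300516] (array([ 75.6, 113.9, 150.3]), array([ 0.55, 10.15, -8.01])) above (array([ 59.9, 115.9,  61.7]), array([ 0.55, 10.15, -8.01])) axis in tool [ 8.66025404e-01 -4.87896009e-18 -5.00000000e-01]
20 [ 0.55579967 -0.28703945  0.10384881] (array([ 78.7, 113.4, 149.4]), array([ 1.26, 20.14, -7.96])) above (array([ 48. , 117.5,  64.9]), array([ 1.26, 20.14, -7.96])) axis in tool [ 9.39692621e-01 -4.87896009e-18 -3.42020143e-01]
```

>>> send_rows(
  commands=[1,15,29,5,0.1,2.5,-2,1,30,58,15,0.3,5,-4,1,45,87,30,0.4,7.6,-6,1,61,116,45,0.5,10.2,-8,1,61,116,58,0.5,10.2,-8,1,61,116,58,0.5,10.2,-8,1,61,116,58,0.5,10.2,-8],
)

```text
t: 7.52
tool_pos: [0.54, -0.2923, 0.1984]
tcp_rot: [[0.941, 0.291, 0.17], [0.287, -0.957, 0.048], [0.177, 0.003, -0.984]]
force: [0.3, 0.5, -0.3]
grip_width: 0.0855
grasp_force: 0.0
```

```bash
python3 - <<'E'
from h import *
o=robot.get_obs(); im=robot.get_image("wrist"); im["obs"]=o; save(im,"w3"); print(o["t"],o["q"],o["tool_pos"])
S=stand(); base=np.array([.4617,-.1876,.052])+S@[-.028,-.1222,0]; a=S@[np.cos(np.radians(40)),0,np.sin(np.radians(40))]; n=S@[-np.sin(np.radians(40)),0,np.cos(np.radians(40))]; l=S[:,1]
P,u,v=cloud(im); d=P-base; t=d@a;y=d@l;h=d@n
for t0 in np.arange(.09,.17,.008):
    m=(abs(t-t0)<.004)&(abs(y)<.035)&(h>0)&(h<.035)
    if m.sum()>20:
        A=np.c_[2*y[m],2*h[m],np.ones(m.sum())]; x=np.linalg.lstsq(A,y[m]**2+h[m]**2,rcond=None)[0]
        print(t0.round(3),m.sum(),"edges",np.percentile(y[m],[1,99]).round(4),"circle",x[:2].round(4),np.sqrt(x[2]+x[0]**2+x[1]**2).round(4), "top",h[m].max().round(4))
th=np.radians(10); z=S@[np.sin(th),0,-np.cos(th)]; yy=S@[0,-1,0]; R=np.c_[np.cross(yy,z),yy,z]
print(rel(o,base+.110*a+.022*z,R))
s=P[(abs(P[:,0]-.462)<.03)&(abs(P[:,1]+.188)<.03)&(abs(P[:,2]-.129)<.004)]
if len(s)>5: print(len(s),s.mean(0),cv2.minAreaRect((s[:,:2]*1000).astype(np.float32)))
E
```

```text
7.525 [-37.08581351  -0.17564524 105.80808412   8.73112516  68.40630297
  33.17796168] [ 0.54001086 -0.29226185  0.19840575]
0.09 274 edges [-0.0142  0.0196] circle [0.0034 0.0001] 0.019 top 0.02
0.098 253 edges [-0.0145  0.0205] circle [0.0035 0.0008] 0.0202 top 0.0219
0.106 315 edges [-0.0166  0.0223] circle [0.0036 0.0004] 0.0226 top 0.0239
0.114 908 edges [-0.0193  0.0263] circle [0.0036 0.0004] 0.023 top 0.0244
0.122 375 edges [-0.0179  0.0236] circle [0.0037 0.0009] 0.0221 top 0.024
0.13 637 edges [-0.0189  0.0264] circle [0.0039 0.    ] 0.0245 top 0.0255
0.138 1341 edges [-0.0197  0.0273] circle [0.0039 0.0008] 0.023 top 0.026
0.146 1740 edges [-0.0166  0.0245] circle [0.0039 0.0021] 0.0177 top 0.0229
0.154 1162 edges [-0.0105  0.0183] circle [0.0039 0.0052] 0.009 top 0.0168
0.162 347 edges [-0.0015  0.0096] circle [0.0042 0.0025] 0.0038 top 0.0071
(array([-1.9, -1. , 98.6]), array([ 0.19, -0.19,  0.06]))
1280 [ 0.46672462 -0.18765061  0.12847329] ((464.3553466796875, -187.5709686279297), (40.74798583984375, 12.993152618408203), 8.920104026794434)
```

View pics/w3.png

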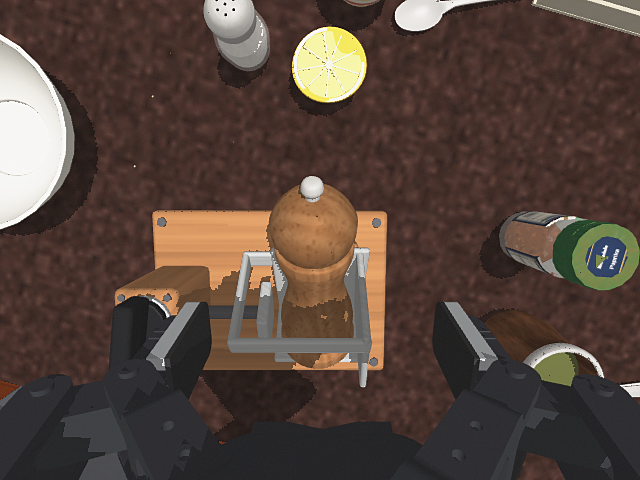

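The wrist view shows the mill head at (312,225) and neck at about (318,265), between fingers at 180 and 465. The bar has turned about 82° and the jaw is clear at (265,310). The wrist depth puts the mill about 3–4 mm further to +y than the top camera did. I'll shift towards the free jaw side.

>>> send_rows(
  commands=[1,-1,-4,30,0.2,-0.2,0,1,-2,-4,60,0.2,-0.2,0,1,-2,-4,80,0.2,-0.2,0,1,-2,-4,98,0.2,-0.2,0,1,-2,-4,98,0.2,-0.2,0,0.3,-2,-4,98,0.2,-0.2,0,0.3,-2,-4,98,0.2,-0.2,0,0.3,-2,-4,98,0.2,-0.2,0,0.3,-2,-4,98,0.2,-0.2,0,0.3,-2,-4,98,0.2,-0.2,0],
  grip_force=50,
)

```text
t: 8.82
tool_pos: [0.5545, -0.2856, 0.1031]
tcp_rot: [[0.942, 0.291, 0.168], [0.287, -0.957, 0.049], [0.175, 0.002, -0.985]]
force: [-0.7, 0.8, 5.6]
grip_width: 0.0461
grasp_force: 51.3
```

```bash
python3 - <<'E'
from h import *
o=robot.get_obs(); print(o["t"],o["q"],o["tool_pos"],o["force"],o["wrist_torque"],o["grip_width"],o["grasp_force"])
R=np.array(o["tcp_rot"]); S=stand(); a=S@[np.cos(np.radians(40)),0,np.sin(np.radians(40))]
print(R.T@a*120)
im=robot.get_image("wrist"); save(im,"w4")
E
```

```text
8.825 [-35.69493721   6.34714571 108.75136405   9.27383876  58.97879348
  33.00536413] [ 0.55454204 -0.28555661  0.10313329] [-0.70002727  0.79070619  5.58027442] [ 0.21519108  0.21508724 -0.06154224] 0.046098111487169045 51.30839214470143
[104.02174469   0.17142801 -59.82848189]
```

View pics/w4.png

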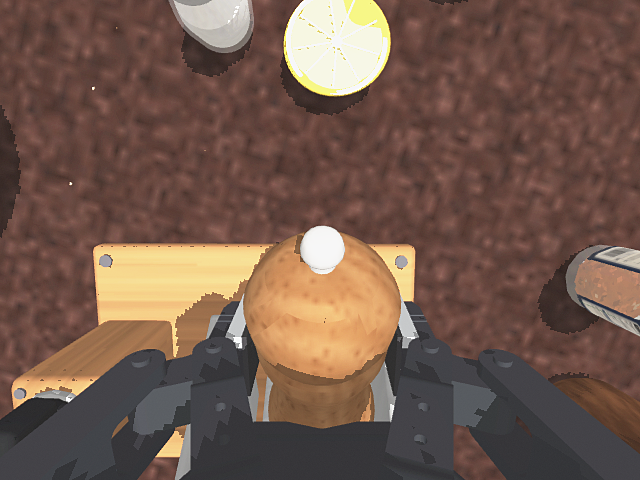

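The mill is held, centred at column 322 between the fingers. Now I draw it along the axis.

>>> send_rows(
  commands=[0.3,5,0,-3,0,0,0,0.3,13,0,-7.5,0,0,0,0.3,21.7,0,-12.5,0,0,0,0.3,30.3,0,-17.5,0,0,0,0.3,39,0,-22.5,0,0,0,0.3,48,0,-27.5,0,0,0,0.3,56,0,-32.5,0,0,0,0.3,65,0,-37.5,0,0,0,0.3,74,0,-42.5,0,0,0,0.3,82,0,-47.5,0,0,0,0.3,91,0,-52.5,0,0,0,0.3,100,0,-57.5,0,0,0,0.3,104,0,-60,0,0,0,0.3,104,0,-60,0,0,0,0.3,104,0,-60,0,0,0],
  grip_force=60,
)

```text
t: 10.75
tool_pos: [0.6415, -0.2583, 0.1782]
tcp_rot: [[0.942, 0.291, 0.166], [0.286, -0.957, 0.051], [0.173, -0.0, -0.985]]
force: [1.2, 0.0, -2.4]
grip_width: 0.0458
grasp_force: 62.0
```

```bash
python3 - <<'E'
from h import *
o=robot.get_obs(); print(o["t"],o["q"],o["tool_pos"],o["force"],o["grip_width"],o["grasp_force"])
# planar kinematics fit; model: base lateral offset d at shoulder, spherical wrist assumed
data=[([-68.446,7.093,94.555,0,78.352,-4.733],[.2876,-.5822,.2300]),([-28.3103,-9.2698,117.5349,0,71.6343,134.8136],[.46256,-.18829,.16177]),
([-28.3027,-13.2809,111.9405,0,81.5627,52.8130],[.46100,-.18738,.25377]),([-37.0858,-.1756,105.8081,8.7311,68.4063,33.1780],[.54001,-.29226,.19841]),
([-35.6949,6.3471,108.7514,9.2738,58.9788,33.0054],[.55454,-.28556,.10313]),(list(o["q"]),list(o["tool_pos"]))]
from scipy.optimize import least_squares
def Ry(a): return Ro.from_euler("y",a,degrees=True).as_matrix()
def Rz(a): return Ro.from_euler("z",a,degrees=True).as_matrix()
def fk(q,p):
    h,a0,d,L1,L2,A3,d6,a6=p
    R1=Rz(q[0]); R2=R1@Ry(q[1]); R3=R2@Ry(q[2]); R4=R3@Rz(q[3]); R5=R4@Ry(q[4]); R6=R5@Rz(q[5])
    return R1@[a0,d,h]+R2@[0,0,L1]+R3@[A3,0,L2]+R5@[a6,0,d6], R6
f=lambda p: np.concatenate([fk(q,p)[0]-x for q,x in data])
r=min((least_squares(lambda p:np.r_[f(p),1e-3*(p-p0)],p0) for p0 in [np.array([.2,0,s*.05,.4,.4,0,.25,0]) for s in(1,-1)]),key=lambda r:r.cost)
print(r.x.round(4),np.abs(f(r.x)).max()); np.save("kin.npy",r.x)
print(fk(o["q"],r.x)[1].round(3)); print(np.array(o["tcp_rot"]).round(3))
# mill base via top depth
im=robot.get_image("top"); P,u,v=cloud(im); save(im,"top2")
E
```

```text
10.75 [-29.24519596  10.0190185   96.91519111   7.84559796  66.33280859
  41.11210289] [ 0.64145226 -0.25825431  0.1782192 ] [ 1.23138088  0.03419393 -2.40970042] 0.04579070589844867 61.97305325045818
[ 0.2254 -0.0029  0.0536  0.451   0.612   0.0415  0.2779 -0.0035] 0.0008405415288081086
[[-0.291  0.942  0.166]
 [ 0.957  0.286  0.051]
 [ 0.     0.173 -0.985]]
[[ 0.942  0.291  0.166]
 [ 0.286 -0.957  0.051]
 [ 0.173 -0.    -0.985]]
```

View pics/top2.png

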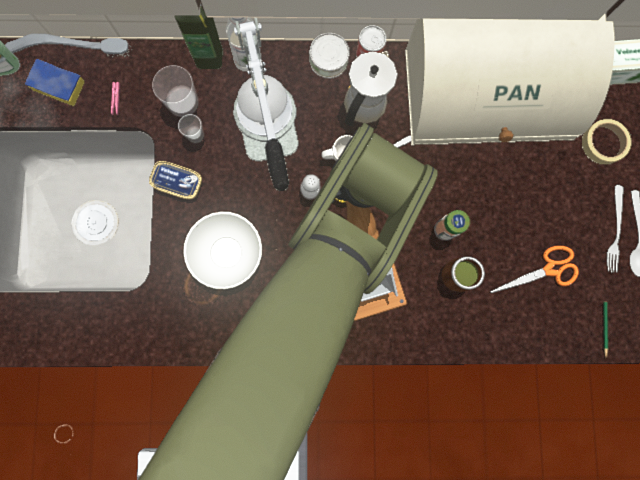

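```bash
cat >> h.py <<'E'
from scipy.optimize import least_squares
def Ry(a): return Ro.from_euler("y",a,degrees=True).as_matrix()
def Rz(a): return Ro.from_euler("z",a,degrees=True).as_matrix()
def fk(q,p):
    h,a0,d,L1,L2,A3,d6,a6=p
    R1=Rz(q[0]); R2=R1@Ry(q[1]); R3=R2@Ry(q[2]); R4=R3@Rz(q[3]); R5=R4@Ry(q[4]); R6=R5@Rz(q[5]-90)
    return R1@[a0,d,h]+R2@[0,0,L1]+R3@[A3,0,L2]+R5@[a6,0,d6], R6
LO=np.array([-149.61,-58.7,1.44,-77.14,18.33,-166.67]);HI=np.array([149.61,133.49,155.28,257.14,153.61,166.67])
kin=np.load("kin.npy") if __import__("os").path.exists("kin.npy") else None
def ik(pos,R,q0):
    def f(q):
        x,Q=fk(q,kin); return np.r_[(x-pos)*10,(Q-R).ravel()]
    r=least_squares(f,np.clip(q0,LO+1e-3,HI-1e-3),bounds=(LO,HI)); return r.x,r.cost
E
python3 - <<'E'
from h import *
o=robot.get_obs(); R0=np.array(o["tcp_rot"]); print(np.abs(fk(o["q"],kin)[1]-R0).max())
S=stand(); a=S@[np.cos(np.radians(40)),0,np.sin(np.radians(40))]; base=np.array([.4617,-.1876,.052])+S@[-.028,-.1222,0]
Rg=np.array([[0.942,0.291,0.168],[0.287,-0.957,0.049],[0.175,0.002,-0.985]]); tg=np.array([.5545,-.2856,.1031])
m=Rg.T@a; b=Rg.T@(base-tg); print("axis",m,"base",b, "grip t",)
b[1]=0
np.savez("held.npz",m=m,b=b)
for z in (.10,.14,.2,.28):
    for psi in (-40,-20,0,20,40,60):
        # tool orientation: start Rg (stand yaw 16.9) rotate mill upright about stand y, then yaw
        y=Rz(psi)@[0,-1,0]; up=np.array([0,0,1.]); 
        # tool x,z: m = mx x + mz z = up
        f=Rz(psi)@[1,0,0]; c=np.arctan2(-m[2],m[0]); x=np.cos(c)*up+np.sin(c)*-f; zt=np.cross(x,y)
        R=np.c_[x,y,zt]
        q,cst=ik(np.array([.549,-.006,z])-R@b,R,o["q"])
        print(z,psi,q.round(0),"cost %.1e"%cst,(R@m).round(2) if psi==0 and z==.1 else "", zt.round(2) if z==.1 else "")
E
```

```text
1.9135021233679845
axis [ 0.86685004  0.00146234 -0.49909638] base [-0.09590046  0.00133291  0.0348842 ] grip t
0.1 -40 [ 33.  23. 118. -77. 106.  64.] cost 5.6e-01  [ 0.66 -0.56  0.5 ]
0.1 -20 [ 34.   4. 130. -77.  88.  52.] cost 1.0e+00  [ 0.81 -0.3   0.5 ]
0.1 0 [  4. -46. 155. -77.  18.  -5.] cost 8.8e-01 [-0.87 -0.    0.5 ] [0.87 0.   0.5 ]
0.1 20 [-36.  24. 144. 129. 113. 101.] cost 5.9e-30  [0.81 0.3  0.5 ]
0.1 40 [-43.  28. 133. 107. 116. 111.] cost 1.4e-23  [0.66 0.56 0.5 ]
0.1 60 [-43.  34. 120.  93. 122. 120.] cost 2.1e-22  [0.43 0.75 0.5 ]
0.14 -40 [ 34.  15. 120. -77. 104.  56.] cost 6.0e-01  
0.14 -20 [  7. -51. 155. -77.  22.  -7.] cost 7.0e-01  
0.14 0 [  4. -51. 155. -77.  18.  -6.] cost 7.6e-01  
0.14 20 [-36.  14. 147. 131. 108. 106.] cost 3.4e-22  
0.14 40 [-43.  21. 136. 109. 115. 116.] cost 1.8e-19  
0.14 60 [-43.  28. 122.  96. 122. 124.] cost 2.1e-19  
0.2 -40 [ 34.   2. 123. -77.  97.  42.] cost 6.3e-01  
0.2 -20 [  6. -58. 155. -77.  19. -11.] cost 5.4e-01  
0.2 0 [  4. -58. 155. -77.  18.  -7.] cost 5.9e-01  
0.2 20 [-36.  -1. 150. 133. 100. 116.] cost 1.1e-25  
0.2 40 [-43.  10. 138. 112. 112. 125.] cost 3.5e-28  
0.2 60 [-43.  20. 124.  99. 121. 132.] cost 7.0e-30  
0.28 -40 [ 31. -25. 131. -77.  76.  14.] cost 6.3e-01  
0.28 -20 [  5. -59. 151. -77.  18. -13.] cost 4.2e-01  
0.28 0 [  4. -59. 151. -77.  18.  -8.] cost 4.7e-01  
0.28 20 [-36. -21. 152. 134.  88. 128.] cost 3.6e-30  
0.28 40 [-43.  -4. 140. 116. 106. 136.] cost 1.1e-22  
0.28 60 [-43.   9. 125. 105. 119. 142.] cost 1.5e-25
```

```bash
sed -i 's/q\[5\]-90/q[5]+90/' h.py; cat >> h.py <<'E'
def upR(psi,m,tilt=0):
    f=Rz(psi)@[1,0,0]; up=np.array([0,0,1.]); k=np.hypot(m[0],m[2]); c,s=m[0]/k,-m[2]/k
    x=s*f+c*up; z=c*f-s*up; R=np.c_[x,np.cross(z,x),z]
    return Ro.from_rotvec(R[:,1]*np.radians(tilt)).as_matrix()@R   # +tilt about tool y
E
python3 - <<'E'
from h import *
o=robot.get_obs(); print(np.abs(fk(o["q"],kin)[1]-o["tcp_rot"]).max())
H=np.load("held.npz"); m,b=H["m"],H["b"]
for z in (.10,.16,.24,.32):
    for psi in (-80,-60,-40,-20,0,20,40,60):
        R=upR(psi,m); pos=np.array([.549,-.006,z])-R@b
        q,c=min((ik(pos,R,q0) for q0 in (o["q"],[0,-20,90,60,50,60],[0,-20,90,-60,50,60],[-30,0,120,100,90,0])),key=lambda r:r[1])
        if c<1e-6: print(z,psi,q.round(0),pos.round(3))
print(R@m)
E
```

```text
3.3306690738754696e-16
0.1 20 [-22. -25. 140.  72.  37.  -2.] [0.566 0.    0.201]
0.1 40 [-29. -15. 133.  70.  60. -16.] [0.562 0.005 0.201]
0.1 60 [-31.  -5. 124.  63.  77. -26.] [0.558 0.009 0.201]
0.16 -20 [  2. -31. 138. -53.  24. 152.] [ 0.566 -0.012  0.261]
0.16 20 [-22. -30. 137.  63.  41.   9.] [0.566 0.    0.261]
0.16 40 [-29. -21. 130.  66.  62.  -8.] [0.562 0.005 0.261]
0.16 60 [-31.  -9. 122.  62.  80. -20.] [0.558 0.009 0.261]
0.24 -20 [  3. -35. 132. -40.  31. 137.] [ 0.566 -0.012  0.341]
0.24 0 [-10. -39. 134.  21.  26.  66.] [ 0.567 -0.006  0.341]
0.24 20 [-22. -35. 132.  55.  46.  21.] [0.566 0.    0.341]
0.24 40 [-29. -25. 126.  62.  67.   1.] [0.562 0.005 0.341]
0.24 60 [-31. -14. 117.  61.  84. -12.] [0.558 0.009 0.341]
0.32 -40 [ 12. -28. 120. -55.  57. 161.] [ 0.562 -0.017  0.421]
0.32 -20 [  3. -37. 126. -33.  38. 129.] [ 0.566 -0.012  0.421]
0.32 0 [-10. -40. 128.  16.  34.  71.] [ 0.567 -0.006  0.421]
0.32 20 [-22. -36. 125.  49.  51.  30.] [0.566 0.    0.421]
0.32 40 [-29. -27. 120.  59.  71.   9.] [0.562 0.005 0.421]
0.32 60 [-31. -17. 112.  60.  88.  -5.] [0.558 0.009 0.421]
[ 1.26642601e-03 -7.31171400e-04  1.00026306e+00]
```

```bash
python3 - <<'E'
from h import *
from scipy.spatial.transform import Slerp
o=robot.get_obs(); H=np.load("held.npz"); m,b=H["m"],H["b"]; R0=np.array(o["tcp_rot"]); p0=o["tool_pos"]+R0@b; print("base now",p0)
R1=upR(40,m); p1=np.array([.549,-.006,.16]); sl=Slerp([0,1],Ro.from_matrix([R0,R1])); q=np.array(o["q"]); N=16
for i in range(1,N+1):
    s=i/N; R=sl(s).as_matrix(); p=p0+(p1-p0)*s; p[2]+=.03*np.sin(np.pi*s); pos=p-R@b
    qn,c=ik(pos,R,q); d,r=rel(o,pos,R); print(i,d.round(0),r.round(1),(qn-q).round(1),"%.0e"%c); q=qn
print(q.round(1))
E
```

```text
base now [ 0.5568215  -0.28397404  0.1272147 ]
1 [  4. -18. -12.] [ 0.8  3.1 -1.2] [ 0.  -2.7  2.1  3.1 -0.7 -2.4] 3e-30
2 [  7. -36. -24.] [ 1.7  6.2 -2.4] [ 0.  -2.7  2.1  3.2 -0.6 -2.4] 3e-30
3 [ 10. -54. -35.] [ 2.6  9.3 -3.7] [-0.  -2.6  2.   3.3 -0.5 -2.5] 4e-30
4 [ 13. -72. -46.] [ 3.4 12.4 -4.9] [-0.  -2.5  2.   3.3 -0.5 -2.5] 1e-29
5 [ 16. -90. -55.] [ 4.3 15.4 -6.1] [-0.  -2.4  2.   3.4 -0.4 -2.6] 6e-30
6 [  18. -108.  -64.] [ 5.1 18.5 -7.3] [-0.1 -2.3  2.   3.5 -0.4 -2.7] 5e-30
7 [  19. -125.  -71.] [ 6.  21.6 -8.5] [-0.1 -2.2  2.   3.5 -0.4 -2.8] 1e-30
8 [  20. -142.  -77.] [ 6.8 24.7 -9.8] [-0.1 -2.1  2.1  3.6 -0.3 -2.9] 2e-30
9 [  20. -159.  -81.] [  7.7  27.8 -11. ] [-0.  -1.9  2.1  3.7 -0.3 -3. ] 3e-30
10 [  21. -176.  -84.] [  8.5  30.9 -12.2] [-0.  -1.8  2.2  3.7 -0.2 -3.2] 3e-30
11 [  20. -193.  -86.] [  9.4  34.  -13.4] [-0.  -1.7  2.2  3.8 -0.2 -3.3] 7e-30
12 [  20. -210.  -87.] [ 10.2  37.  -14.6] [ 0.  -1.5  2.2  3.9 -0.1 -3.5] 2e-29
13 [  19. -226.  -87.] [ 11.1  40.1 -15.9] [ 0.1 -1.3  2.2  3.9 -0.  -3.7] 3e-28
14 [  18. -243.  -85.] [ 12.   43.2 -17.1] [ 0.1 -1.1  2.2  4.   0.1 -3.8] 4e-27
15 [  17. -259.  -83.] [ 12.8  46.3 -18.3] [ 0.2 -0.9  2.1  4.   0.2 -3.9] 4e-27
16 [  15. -275.  -81.] [ 13.7  49.4 -19.5] [ 0.2 -0.7  2.1  4.   0.4 -4. ] 2e-26
[-28.9 -20.5 130.5  65.9  62.4  -8.3]
```

>>> send_rows(
  commands=[0.3,4,-18,-12,0.8,3.1,-1.2,0.3,7,-36,-24,1.7,6.2,-2.4,0.3,10,-54,-35,2.6,9.3,-3.7,0.3,13,-72,-46,3.4,12.4,-4.9,0.3,16,-90,-55,4.3,15.4,-6.1,0.3,18,-108,-64,5.1,18.5,-7.3,0.3,19,-125,-71,6,21.6,-8.5,0.3,20,-142,-77,6.8,24.7,-9.8,0.3,20,-159,-81,7.7,27.8,-11,0.3,21,-176,-84,8.5,30.9,-12.2,0.3,20,-193,-86,9.4,34,-13.4,0.3,20,-210,-87,10.2,37,-14.6,0.3,19,-226,-87,11.1,40.1,-15.9,0.3,18,-243,-85,12,43.2,-17.1,0.3,17,-259,-83,12.8,46.3,-18.3,0.3,15,-275,-81,13.7,49.4,-19.5,0.3,15,-275,-81,13.7,49.4,-19.5,0.3,15,-275,-81,13.7,49.4,-19.5,0.3,15,-275,-81,13.7,49.4,-19.5,0.3,15,-275,-81,13.7,49.4,-19.5],
)

```text
t: 13.3
tool_pos: [0.5628, 0.0047, 0.2615]
tcp_rot: [[0.382, 0.643, 0.664], [0.321, -0.766, 0.557], [0.867, 0.001, -0.499]]
force: [0.4, -0.0, -2.0]
grip_width: 0.0462
grasp_force: 62.0
```

```bash
python3 - <<'E'
from h import *
o=robot.get_obs(); H=np.load("held.npz"); R=np.array(o["tcp_rot"]); print(o["t"],o["tool_pos"],o["grip_width"],o["grasp_force"],o["force"],"base pred",o["tool_pos"]+R@H["b"],"axis",R@H["m"])
for c in ("side","top"):
    im=robot.get_image(c)
    if c=="side":
        cv2.imwrite("pics/sidec.png",cv2.resize(im["pixels"][130:370,180:480,::-1],(750,600)))
    for n in ("mill_centre","bowl_rim"):
        for s in robot.silhouettes(im,n)[:1]:
            P,u,v=cloud(im,s["mask"]); print(c,n,round(s["conf"],2),s["extent"],np.percentile(P,3,0).round(3),np.median(P,0).round(3),np.percentile(P,97,0).round(3))
            if n=="mill_centre" and c=="side":
                for z0 in np.arange(.15,.34,.02):
                    k=P[abs(P[:,2]-z0)<.01]
                    if len(k)>5: print(z0.round(2),len(k),np.percentile(k[:,0],[5,95]).round(3),np.percentile(k[:,1],98).round(3))
    if c=="top":
        P,u,v=cloud(im); s=P[(abs(P[:,0]-.55)<.1)&(abs(P[:,1]+.005)<.1)&(P[:,2]>.048)&(P[:,2]<.062)]
        print(cv2.minEnclosingCircle((s[:,:2]*1000).astype(np.float32)),len(s))
E
```

```text
13.3 [0.56277821 0.00466356 0.26152115] 0.046214550522685485 61.99375181505275 [ 0.37565645 -0.041701   -2.03068922] base pred [ 0.54936572 -0.00669654  0.16099822] axis [ 8.48018387e-05 -7.64958146e-04  1.00026383e+00]
side mill_centre 0.91 [313.5, 165.8, 29.9, 80.9] [ 0.525 -0.004  0.164] [0.55  0.012 0.225] [0.572 0.021 0.312]
0.17 272 [0.523 0.574] 0.025
0.19 235 [0.525 0.571] 0.022
0.21 254 [0.527 0.57 ] 0.021
0.23 194 [0.532 0.566] 0.016
0.25 137 [0.535 0.564] 0.015
0.27 121 [0.547 0.571] 0.019
0.29 220 [0.529 0.569] 0.02
0.31 204 [0.531 0.566] 0.016
0.33 9 [0.545 0.553] -0.0
side bowl_rim 0.93 [292.1, 273.8, 74.5, 46.0] [ 0.483 -0.079  0.008] [ 0.548 -0.042  0.036] [0.613 0.065 0.055]
top mill_centre 0.64 [182.5, 217.4, 37.0, 37.8] [ 0.526 -0.029  0.216] [ 0.544 -0.011  0.307] [0.569 0.013 0.324]
top bowl_rim 0.74 [182.3, 213.0, 80.6, 67.0] [ 0.499 -0.081  0.01 ] [ 0.573 -0.029  0.043] [0.623 0.05  0.059]
((548.8855590820312, -8.108227729797363), 76.7751693725586) 247
```

View pics/sidec.png

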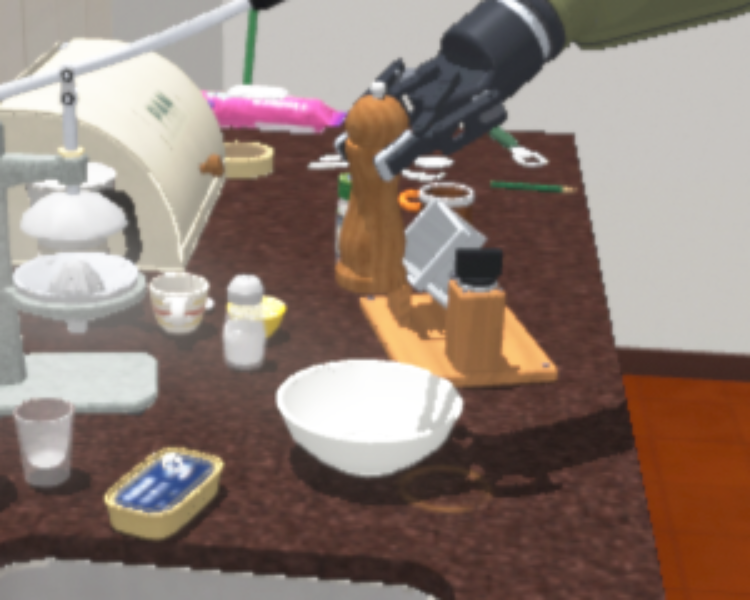

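The side view shows the mill upright from (370,290) to its head at (375,90). Depth puts its base at about (0.549, -0.005, 0.16), over the unmoved bowl at (0.549, -0.008). The knob is turned and everything else stands in place, so I hand in.

```bash
python3 -c "
from rig import robot
print(robot.finish_job())"
```

```text
the job is handed in; nothing more can be done
None
```

I turned the clamp knob about 82° counter-clockwise, drew the mill out along its slope, and handed the job in with the mill held upright, its base about 160 mm up and within a few mm of the bowl's centre; no verdict came back.

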